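# Set the length stop and run the blank up to it

### The arm

A 6-joint arm with a two-finger parallel gripper is mounted at the origin on a cart in front of the work surface, level with it; the furniture and walls round the work are solid. World frame = base frame: x ahead of the robot, y to its left, z up, the work surface at z = 0. Lengths are in mm, angles in rad, forces in N, time in s.
With the tool pointing down it reaches from about 350 to 775 mm from the base axis. Payload 7.3 kg.
Tool frame: the origin (TCP) lies on the centre line of the jaws, within the pads' length; the fingertips stand 17 mm ahead of it and the grasp point (between the pads) lies 2 mm behind it; z points along the fingers, y is the line along which they close (so a half turn about z gives the same grasp; the last joint's range is limited). The gripper opens to 92 mm and grips with 3 to 60 N. Pads are 19 mm wide; open, the fingers measure 130 mm over their backs; the gripper's body (75 mm by 190 mm) begins 47 mm behind the grasp point.
Start: joints at [1.086, 0.342, 1.524, -0, 1.275, -0.146], TCP at [174.473, 495.182, 212.641] pointing down, gripper open.
Joint ranges: [-2.53, 2.53], [-0.77, 2.02], [0.04, 2.7], [-1, 4.14], [0.28, 2.66], [-3.11, 3.11]. Speed limits (rad/s): [2.57, 2.57, 3.14, 3.14, 3.14, 3.14].

### API

Orientations are given as [roll, pitch, yaw] about the fixed x, y, z axes, in that order (R = Rz(yaw) Ry(pitch) Rx(roll)).
In Python, from plant import bot gives the robot as it stands. The module is installed in compiled form; this text tells all that it offers.
- The arm moves only by the shell command python3 -m pendant 'ROWS'. ROWS is JSON, a list of rows, each a list of 3 entries, a list of its own where there are three numbers: the shift along the world's x, y, z as a fraction of full scale, then the turn, a rotation vector about the world's x, y, z as a fraction of full scale, then the opening, from -1 (shut) to 1 (fully open), so that 0 is half open. In form: [[[tx, ty, tz], [rx, ry, rz], claw], ...]. A call has exactly 10 rows; each row shifts and turns the commanded pose from where the row before left it; what a row does not reach is not made up. Full scale, the value 1, is 30 mm for a shift and 0.12 rad for a turn. A row lasts 1/12 s, in which the tool goes at most 41.7 mm and 7.16 degrees, less where a joint would pass 70% of its speed; a pose out of reach is approached as far as the arm can. A call with a number of a shift or a turn outside -1 to 1 is refused whole. A call with a gripper value outside its range is refused whole. The fingers move at their own pace and stop on an object; the grip force is fixed at half the most. Time passes only in rows, so rows that do not move let the fingers close, or fill a call up. It gives the time, the measured TCP pose, the force, the opening and the grip force at its end, in the units of the state.
- bot.get_obs(): the state, without advancing time (a new reading comes with each control period).
- bot.capture(name): name is "scene" or "top"; returns the picture (480x640x3 uint8, blue, green, red); there is no depth.
- bot.camera_params(name): a dict with "fovy" (degrees; the focal length in pixels is half the picture's height over the tangent of half this angle, whatever the lens; pixels are square), "cx", "cy" (the principal point, pixels), "camera_from_world" (4x4, takes a point from world to camera coordinates). Camera axes: x right, y down, z forward; pixel columns grow to the right and rows downward; lengths in mm; the calibration is good to about 2 mm. A picture is of the moment at which its call begins. camera_params takes no time and is no camera call.
- bot.close_job(): hands the job in; it is judged then, once.
The state is a dict: "time": time; "joint_positions": joint angles; "dq": joint speeds; "tau": joint torques, N m; "tool_pos": TCP position; "tcp_rot": TCP orientation; "contact_force": force on the tool from outside, world axes, zero at the start; "moment": the same for the moment, N m; "grip_width": finger opening in mm; "finger_force": force on a finger pad.
Only numpy, scipy, OpenCV 4.12 (cv2) and the standard library are available. Lean on these libraries where they do the work, as an engineer would, in place of code of your own. Each camera call takes 0.05 s, during which the arm holds its last target. There are 200 camera calls.

### The job

Push the blue length stop along the fence until its spring plunger drops into the slot marked by the red clip. Then push the wooden block that lies in the channel along to the left until its end rests against the stop, with the plunger still in that slot. Only push: do not lift the block out of the channel, and leave everything else on the bench where it is.

Things in the scene. Friction and masses are not known exactly. Their poses are not given: they have to be found in the camera images.
- jig: Saw jig fixed to the bench: plywood bed 132 x 460 x 10 mm with an aluminium fence along it. Origin at the bench surface below the fence's front face; y runs along the fence (to the robot's left at yaw 0), x away from the robot. Bed x -70..+62, y -260..+200 mm; fence x 0..+36 mm, the bed's whole length, top 45 mm above the bench.
- slot_mid (a point): Middle one of three cross slots, 12 mm wide and 8 mm deep, in the fence's top (this point: top of the fence, 45 mm above the bench). Slots are centred at jig y -5, +85 (this one) and +145 mm. Axes as the jig's.
- channel (a point): Point on the floor of the channel (10 mm above the bench), in the middle of its width, near the block's starting place. The channel runs along the front of the fence, 56 mm wide (jig x -56..0); a low dark wooden lip, top 18 mm above the bench, bounds it at the front (jig x -70..-56). Axes as the jig's.
- stop (a joint): Length stop's place along the fence in m, 0..0.20, growing along jig +y (leftward); its stop face is at jig y = -0.055 + value. In the slots at 0.025, 0.115, 0.175; starts between the first two. Slides at about 3 N; at a slot the plunger draws it in over some 6 mm (the push drops to nothing) and centres it; pushing it out on either side takes about 10 to 15 N.
- stop_face (a point): Point on the blue stop's right-hand face (jig -y side), mid channel, 25 mm above the bench: the block's end shall come against it. This face belongs to the stop's foot: 48 mm across the channel, 14 mm along the fence, from 14 to 54 mm above the bench. Axes as the jig's.
- stop_top (a point): Centre of the top of the stop's blue upper block, 84 mm above the bench, on the plunger's axis. The block spans 46 mm across the fence (jig x -6..+40), 50 mm along it (25 mm either side of this point), 46 to 84 mm above the bench; push it at either end above the fence. A black plunger knob, 18 mm wide, stands on it, up to 100 mm above the bench. Axes as the jig's.
- plunger (a joint): How far the spring plunger has dropped, in m: about 0 while it rides on the fence's top, about 0.003 when it is down in a slot.
- clip_red: Red plastic marker clip, 18 x 14 x 38 mm, fixed upright behind the fence beside one of the three slots (two grey ones of the same shape stand at the other two). Origin at the centre of its underside, 10 mm above the bench; in jig y it is at its slot's centre. Axes as the jig's.
- blank: Plain wooden block 50 x 110 x 30 mm (about 0.07 to 0.15 kg), lying loose in the channel to the right of the stop, its length along the fence. Origin at the centre of its underside, 10 mm above the bench; y along its length, ends at +-55 mm, top 40 mm above the bench.
- mallet: Wooden mallet lying on the left, a bystander; origin at the centre of its underside.
- screw_tin: Round metal tin of screws, 67 mm across, 32 mm high, a bystander; origin at the centre of its underside.
- try_square: Try square with wooden stock lying on the left, a bystander; origin at the centre of its underside.
- glue_bottle: White glue bottle with red nozzle, 168 mm high, a bystander on the right; origin at the centre of its underside.
- sand_block: Red sanding block 46 x 110 x 40 mm, a bystander in front on the right; origin at the centre of its underside.
- driver_red: Red-handled screwdriver, 242 mm, lying in front of the jig, a bystander; origin at the centre of its underside.
- folding_rule: Yellow folded rule, 203 x 16 x 13 mm, lying behind the jig, a bystander; origin at the centre of its underside.
- offcut_small: Small wooden offcut 40 x 85 x 22 mm lying on the bench behind the jig, a bystander; origin at the centre of its underside.
Mind the look-alikes: they are no part of the job. What is shaped like the blank but orange is not meant.

How it is judged (in metres and radians):
On the way:
1. the stop is seated in the slot at the red clip, with the block not yet against it (y of stop_top in the frame of clip_red between -0.003 and 0.003 m and value of joint plunger above 0.0013 m and velocity of joint stop between -0.01 and 0.01 m/s and y of blank in the frame of stop_face below -0.06 m), for 0.3 s.
At the end, for the whole second after the job is handed in: The stop's plunger is down in the slot at the red clip (stop within 3 mm of the clip along the fence, plunger dropped more than 1.3 mm), and the block lies flat in the channel with its left-hand end within 4 mm of the stop's face, everything at rest (y of stop_top in the frame of clip_red between -0.003 and 0.003 m and value of joint plunger above 0.0013 m and y of blank in the frame of stop_face between -0.059 and -0.0525 m and x of blank in the frame of jig between -0.034 and -0.021 m and z of blank in the frame of jig between 0.006 and 0.014 m and angle between the y axis of blank and the y axis of jig, either way round below 0.12 rad and angle between blank's own z axis and vertical below 0.08 rad and linear speed of blank below 0.01 m/s and velocity of joint stop between -0.01 and 0.01 m/s); the robot touches nothing.
It fails at once if the block is lifted off the channel floor or tipped (z of blank in the frame of jig above 0.022 m or angle between blank's own z axis and vertical above 0.3 rad).
It fails at once if something else on the bench is disturbed (moved by more than 20 mm) (distance of any of mallet, screw_tin, try_square, glue_bottle, sand_block, driver_red, folding_rule, offcut_small from where it was at the start of the episode above 0.02 m).
It also fails if it takes over 58 s, if anything falls off the work surface, if the arm or the gripper's body presses on something with over 40 N, if the wrist force passes 120 N, or if a joint passes its speed limit or range.

## Working session

There is one attempt and no reset: what is moved stays moved. The work goes in short steps, Python scripts to look and compute and a shell command to move; the robot and the scene stay as the last step left them, time stands still between calls to the robot, and variables do not carry over. Pictures are saved under pics/ and viewed, at most 10 in all, crops included, and the job is handed in when it is done.

```bash
mkdir -p pics; python3 - <<'E'
from plant import bot
import cv2
for n in("scene","top"):
    cv2.imwrite(f"pics/{n}0.png",bot.capture(n)); p=bot.camera_params(n); print(n,p)
print(bot.get_obs())
E
```

```text
scene {'fovy': 43.27864735528642, 'cx': 319.09079763295273, 'cy': 238.62421439259862, 'camera_from_world': array([[ 8.72825367e-01, -4.88018332e-01, -3.73980258e-03,
        -4.34423849e+02],
       [-2.33074043e-01, -4.10097992e-01, -8.81757408e-01,
         2.17325290e+02],
       [ 4.28780094e-01,  7.70491885e-01, -4.71688336e-01,
         1.31273963e+03],
       [ 0.00000000e+00,  0.00000000e+00,  0.00000000e+00,
         1.00000000e+00]])}
top {'fovy': 43.5495339510486, 'cx': 331.03515156206845, 'cy': 243.93153159002225, 'camera_from_world': array([[-2.29897093e-02, -9.99690889e-01, -9.46575972e-03,
         2.52839917e+01],
       [-9.86639128e-01,  2.42150730e-02, -1.61111332e-01,
         5.23983491e+02],
       [ 1.61290745e-01,  5.63538623e-03, -9.86890844e-01,
         1.81577751e+03],
       [ 0.00000000e+00,  0.00000000e+00,  0.00000000e+00,
         1.00000000e+00]])}
{'time': 0.1, 'joint_positions': array([ 1.08600738e+00,  3.42639525e-01,  1.52487625e+00, -3.35773596e-05,
        1.27538050e+00, -1.45990916e-01]), 'dq': array([ 5.63572645e-05, -1.03444325e-03, -1.80927567e-03,  4.22416671e-04,
        2.43509340e-03, -1.05789925e-03]), 'tau': array([ 1.98608148e-03, -4.32002163e+01, -2.44694602e+01,  7.19136139e-02,
        5.26797969e-02, -1.05311301e-04]), 'tool_pos': array([174.3027256 , 494.84340484, 212.03727296]), 'tcp_rot': array([-3.14029823e+00, -1.57872966e-04,  2.80280432e+00]), 'contact_force': array([ 0.45315148,  0.62943078, -0.16984579]), 'moment': array([ 0.01908458, -0.01573132,  0.03275513]), 'finger_force': 0.0, 'grip_width': 91.55472453252462}
```

View pics/scene0.png

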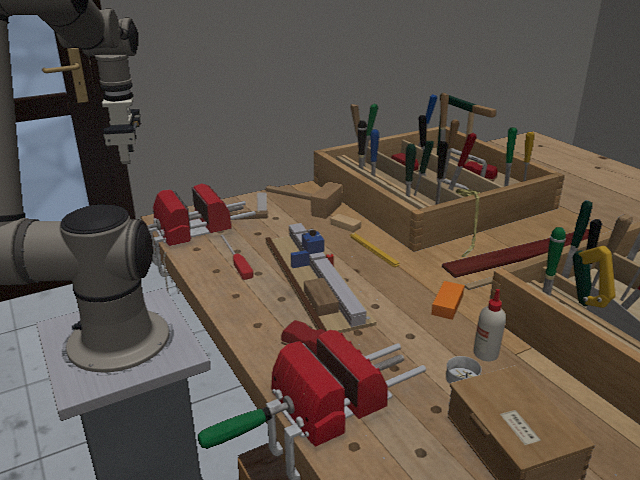

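View pics/top0.png

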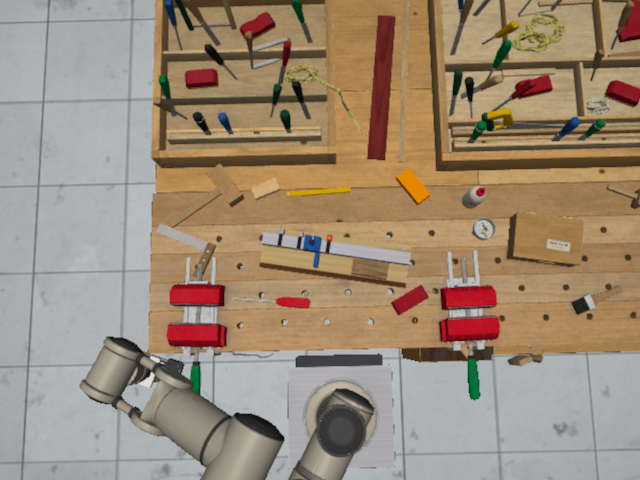

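```bash
python3 - <<'E'
import cv2
i=cv2.imread("pics/top0.png")[215:300,245:425]
j=cv2.imread("pics/scene0.png")[205:345,250:400]
cv2.imwrite("pics/c1.png",cv2.resize(i,None,fx=4.4,fy=4.4,interpolation=2))
cv2.imwrite("pics/c2.png",cv2.resize(j,None,fx=4,fy=4,interpolation=2))
E
```

```text
(no output)
```

View pics/c1.png

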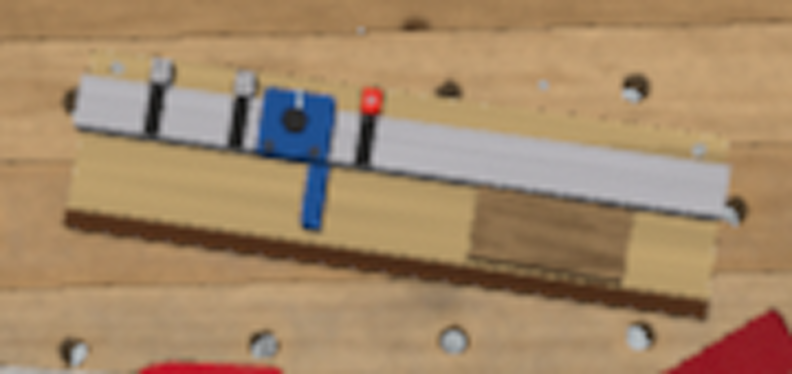

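View pics/c2.png

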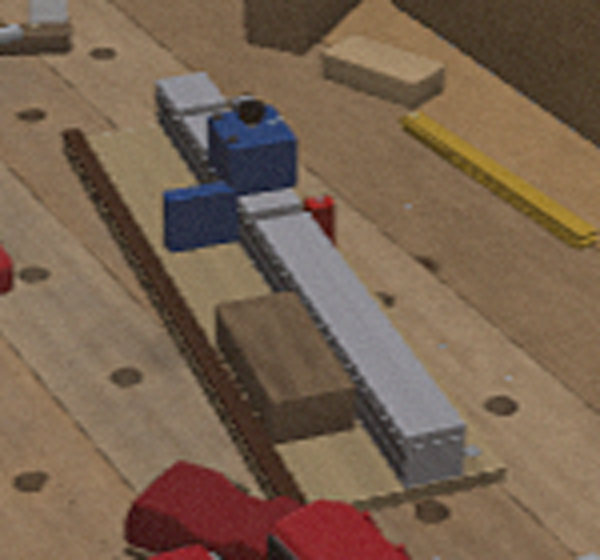

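Top crop: blue stop knob at crop (294,120), slots at about (155,105), (238,120), (366,138); the red clip (371,98) stands at the **rightmost** slot (jig y −5), so the stop must go right. Block-like things: brown block in the channel at top (370,268) – chosen; orange block (412,186) and offcut (265,187) – rejected.

```bash
cat > h.py <<'E'
from plant import bot
import numpy as np
from scipy.optimize import least_squares
P={n:bot.camera_params(n) for n in("top","scene")}
def proj(n,X):
    p=P[n];f=240/np.tan(np.radians(p["fovy"]/2));T=p["camera_from_world"]
    c=T[:3,:3]@np.array(X,float)+T[:3,3];return np.array([f*c[0]/c[2]+p["cx"],f*c[1]/c[2]+p["cy"]])
def back(n,uv,z):
    return least_squares(lambda q:proj(n,[q[0],q[1],z])-uv,[600,0]).x
def crop(u,v): return np.array([u/4.4-.4+245,v/4.4-.4+215])
def world(q,X):
    c,s=np.cos(q[2]),np.sin(q[2]);return np.array([q[0]+c*X[0]-s*X[1],q[1]+s*X[0]+c*X[1],X[2]])
def jig(q,w):
    c,s=np.cos(q[2]),np.sin(q[2]);d=np.array(w[:2])-q[:2];return np.array([c*d[0]+s*d[1],-s*d[0]+c*d[1]])
E
python3 - <<'E'
from h import *
pts=[((87,76),(36,200,45)),((75,128),(0,200,45)),((730,165),(36,-260,45)),((724,215),(0,-260,45)),((706,316),(-70,-260,14)),((66,222),(-70,200,14)),((366,138),(18,-5,45))]
r=least_squares(lambda q:np.concatenate([proj("top",world(q,X))-crop(*c) for c,X in pts]),[600,0,-.1])
q=r.x;print("jig",q,r.fun.round(1));np.save("q.npy",q)
print("reach, stop knob jig",jig(q,back("top",crop(294,119),100)),"block top corners",[jig(q,back("top",crop(*c),40)).round() for c in((476,190),(632,212),(625,278),(470,258))])
print("clip",jig(q,back("top",crop(371,98),48)),"stop left top edge",[jig(q,back("top",crop(*c),84)).round() for c in((267,88),(258,157),(335,97),(325,160))])
print("scene clip red",proj("scene",world(q,(43,-5,30))))
for n,X in dict(push0=(18,110,60),push1=(18,20,60)).items():print(n,world(q,X).round())
E
```

```text
jig [ 5.00364401e+02  3.01680345e+01 -1.64979959e-01] [-0.9 -0.5 -0.  -1.   0.3 -0.2  0.3 -0.1  0.4  0.4 -0.3  1.1  0.2  0.2]
reach, stop knob jig [16.03549101 44.22571472] block top corners [array([ -6., -86.]), array([  -7., -196.]), array([ -53., -197.]), array([-55., -88.])]
clip [46.69157238 -3.72127155] stop left top edge [array([37., 67.]), array([-11.,  66.]), array([38., 20.]), array([-7., 20.])]
scene clip red [330.69311581 260.98367732]
push0 [536. 136.  60.]
push1 [521.  47.  60.]
```

```bash
python3 -m pendant '[[[0.95,-0.95,0],[0,0,0.5],-1],[[0.95,-0.95,0],[0,0,0.5],-1],[[0.95,-0.95,0],[0,0,0.44],-1],[[0.95,-0.95,0],[0,0,0],-1],[[0.95,-0.95,0],[0,0,0],-1],[[0.95,-0.95,0],[0,0,0],-1],[[0.95,-0.95,0],[0,0,0],-1],[[0.95,-0.95,0],[0,0,0],-1],[[0.95,-0.95,0],[0,0,0],-1],[[0.95,-0.95,0],[0,0,0],-1]]'
```

```text
time: 0.93
tool_pos: [460.4, 208.4, 212.4]
tcp_rot: [-3.142, -0.0, 2.975]
contact_force: [0.1, 0.8, -0.6]
grip_width: 29.4
finger_force: 0.0
```

```bash
python3 -m pendant '[[[0.85,-0.79,0],[0,0,0],-1],[[0.85,-0.79,0],[0,0,0],-1],[[0.85,-0.79,0],[0,0,0],-1],[[0,0,-0.8],[0,0,0],-1],[[0,0,-0.8],[0,0,0],-1],[[0,0,-0.8],[0,0,0],-1],[[0,0,-0.8],[0,0,0],-1],[[0,0,-0.8],[0,0,0],-1],[[0,0,-0.57],[0,0,0],-1],[[0,0,0],[0,0,0],-1]]'
python3 - <<'E'
from h import *
import cv2
q=np.load("q.npy");print(jig(q,bot.get_obs()["tool_pos"]))
i=bot.capture("scene")[190:340,240:400]
cv2.imwrite("pics/d1.png",cv2.resize(i,None,fx=4,fy=4,interpolation=2))
E
```

```text
time: 1.77
tool_pos: [533.2, 138.7, 71.6]
tcp_rot: [-3.139, -0.008, 2.975]
contact_force: [-0.8, -0.3, 0.5]
grip_width: 0.6
finger_force: 0.0
[ 14.55246048 112.41503534]
```

View pics/d1.png

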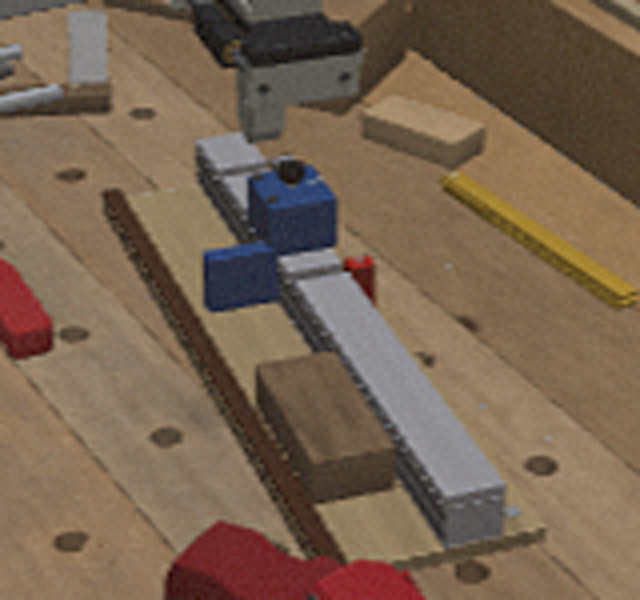

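Picture: closed fingers hang above the fence left of the stop (tip near crop 262,130), the stop, red clip (360,277) and block undisturbed. Push.

```bash
python3 -m pendant '[[[-0.027,-0.164,0],[0,0,0],-1],[[-0.027,-0.164,0],[0,0,0],-1],[[-0.027,-0.164,0],[0,0,0],-1],[[-0.027,-0.164,0],[0,0,0],-1],[[-0.027,-0.164,0],[0,0,0],-1],[[-0.027,-0.164,0],[0,0,0],-1],[[-0.027,-0.164,0],[0,0,0],-1],[[-0.027,-0.164,0],[0,0,0],-1],[[-0.027,-0.164,0],[0,0,0],-1],[[-0.027,-0.164,0],[0,0,0],-1]]'
python3 - <<'E'
from h import *
import cv2
q=np.load("q.npy");print(jig(q,bot.get_obs()["tool_pos"]))
i=bot.capture("top")[215:300,245:425]
cv2.imwrite("pics/d2.png",cv2.resize(i,None,fx=4.4,fy=4.4,interpolation=2))
E
```

```text
time: 2.65
tool_pos: [528.1, 90.4, 75.7]
tcp_rot: [3.139, 0.0, 2.975]
contact_force: [1.4, 10.7, 1.3]
grip_width: 0.5
finger_force: 4.2
[17.44188975 64.00843659]
```

View pics/d2.png

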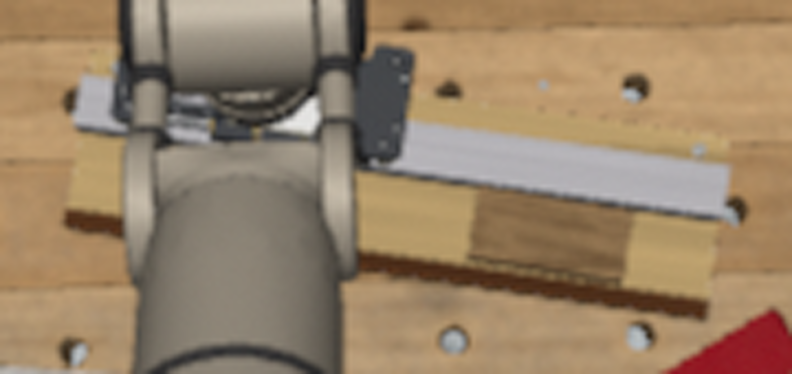

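The arm hides the stop here; force shows contact. Continue slowly.

```bash
python3 -m pendant '[[[-0.0055,-0.033,0],[0,0,0],-1],[[-0.0055,-0.033,0],[0,0,0],-1],[[-0.0055,-0.033,0],[0,0,0],-1],[[-0.0055,-0.033,0],[0,0,0],-1],[[-0.0055,-0.033,0],[0,0,0],-1],[[-0.0055,-0.033,0],[0,0,0],-1],[[-0.0055,-0.033,0],[0,0,0],-1],[[-0.0055,-0.033,0],[0,0,0],-1],[[0,0,0],[0,0,0],-1],[[0,0,0],[0,0,0],-1]]'
python3 - <<'E'
from h import *
import cv2
q=np.load("q.npy");print(jig(q,bot.get_obs()["tool_pos"]))
i=bot.capture("scene")[190:340,240:400]
cv2.imwrite("pics/d3.png",cv2.resize(i,None,fx=4,fy=4,interpolation=2))
E
```

```text
time: 3.53
tool_pos: [526.9, 83.3, 75.8]
tcp_rot: [3.139, 0.001, 2.976]
contact_force: [0.4, 7.1, 1.9]
grip_width: 0.9
finger_force: 3.2
[17.43603262 56.71567463]
```

View pics/d3.png

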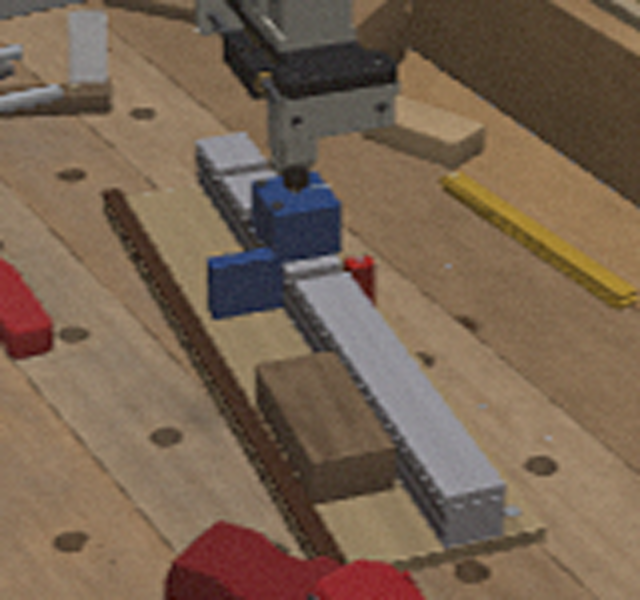

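Stop has moved a little: knob from crop (291,168) to (296,175); stop not yet at the slot. Compute where it is.

```bash
python3 - <<'E'
from h import *
q=np.load("q.npy")
for c in((291,165),(296,171)):
    print(jig(q,back("scene",np.array(c)/4-.4+[240,190],100)))
for c in((249,180,),(252,183)):
    print(jig(q,back("scene",np.array(c)/4-.4+[240,190],84)))
E
```

```text
[10.19148805 41.32339902]
[10.4501908  32.43006051]
[-12.06484675  60.03417607]
[-11.55656546  55.44306851]
```

```bash
python3 - <<'E'
from h import *
q=np.load("q.npy");o=bot.get_obs()
t=o["tool_pos"];print(t,o["contact_force"],o["time"])
f=lambda X:((proj("scene",X)-[240,190]+.4)*4).round()
print("tip",f(t-[0,0,17]),"tcp",f(t),"finger bottom z95",f(t+[0,0,20]),"back",f(t+[0,0,49]))
for y in(44,36,28,12):print(y,"knob top",f(world(q,(17,y,100))),"topblock front-right-left corners",f(world(q,(-6,y-25,84))),f(world(q,(40,y-25,84))),f(world(q,(-6,y+25,84))))
print("clip top",f(world(q,(46,-5,48))))
E
```

```text
[526.88026482  83.18993199  75.74764528] [0.8917201  7.53574631 1.41353862] 3.5833
tip [294. 209.] tcp [294. 186.] finger bottom z95 [294. 159.] back [293. 118.]
44 knob top [300. 161.] topblock front-right-left corners [279. 207.] [347. 195.] [254. 172.]
36 knob top [304. 167.] topblock front-right-left corners [283. 213.] [351. 201.] [257. 178.]
28 knob top [308. 172.] topblock front-right-left corners [287. 218.] [356. 206.] [261. 183.]
12 knob top [317. 183.] topblock front-right-left corners [295. 230.] [365. 218.] [269. 194.]
clip top [369. 260.]
```

```bash
cat >> h.py <<'E'
import cv2
def blue(im):
    h=cv2.cvtColor(im[225:300,280:360],cv2.COLOR_BGR2HSV);m=cv2.inRange(h,(100,110,30),(130,255,255))
    M=cv2.moments(m,True);return np.array([M["m10"]/M["m00"]+280,M["m01"]/M["m00"]+225]),M["m00"]
def stopy(im):
    q=np.load("q.npy");b=blue(im)[0]; b0=blue(cv2.imread("pics/scene0.png"))[0]
    F=lambda y:proj("scene",world(q,(5,y,60)))
    return 44-least_squares(lambda d:F(44-d[0])-F(44)-(b-b0),[0]).x[0]
def report():
    q=np.load("q.npy");o=bot.get_obs();im=bot.capture("scene")
    print("t",o["time"],"tcp jig",jig(q,o["tool_pos"]).round(1),"F",o["contact_force"].round(1),"M",o["moment"].round(2),"stopy",stopy(im).round(1),blue(im))
E
python3 -m pendant '[[[-0.0066,-0.0395,0],[0,0,0],-1],[[-0.0066,-0.0395,0],[0,0,0],-1],[[-0.0066,-0.0395,0],[0,0,0],-1],[[-0.0066,-0.0395,0],[0,0,0],-1],[[-0.0066,-0.0395,0],[0,0,0],-1],[[-0.0066,-0.0395,0],[0,0,0],-1],[[-0.0066,-0.0395,0],[0,0,0],-1],[[-0.0066,-0.0395,0],[0,0,0],-1],[[-0.0066,-0.0395,0],[0,0,0],-1],[[-0.0066,-0.0395,0],[0,0,0],-1]]'
python3 -c "from h import *;print(blue(cv2.imread('pics/scene0.png')));report()"
```

```text
time: 4.42
tool_pos: [525.0, 71.9, 75.8]
tcp_rot: [3.139, 0.001, 2.976]
contact_force: [1.4, 10.0, 1.5]
grip_width: 0.2
finger_force: 4.0
(array([308.50251256, 244.28140704]), 199.0)
t 4.4167 tcp jig [17.4 45.2] F [ 1.4 10.   1.5] M [ 1.73 -0.23 -0.02] stopy 20.9 (array([311.18584071, 248.57079646]), 226.0)
```

```bash
python3 -m pendant '[[[-0.0066,-0.0395,0],[0,0,0],-1],[[-0.0066,-0.0395,0],[0,0,0],-1],[[-0.0066,-0.0395,0],[0,0,0],-1],[[-0.0066,-0.0395,0],[0,0,0],-1],[[-0.0066,-0.0395,0],[0,0,0],-1],[[-0.0066,-0.0395,0],[0,0,0],-1],[[-0.0066,-0.0395,0],[0,0,0],-1],[[-0.0066,-0.0395,0],[0,0,0],-1],[[-0.0066,-0.0395,0],[0,0,0],-1],[[0,0,0],[0,0,0],-1]]'
python3 -c "from h import *;report();cv2.imwrite('pics/e1.png',cv2.resize(bot.capture('scene')[215:315,270:390],None,fx=6,fy=6,interpolation=2))"
```

```text
time: 5.3
tool_pos: [523.1, 60.9, 75.8]
tcp_rot: [3.139, 0.001, 2.976]
contact_force: [0.3, 8.0, 1.2]
grip_width: 0.4
finger_force: 3.5
t 5.3 tcp jig [17.4 34.1] F [0.3 8.  1.2] M [ 1.33 -0.13 -0.05] stopy 5.9 (array([313.01181102, 251.37007874]), 254.0)
```

View pics/e1.png

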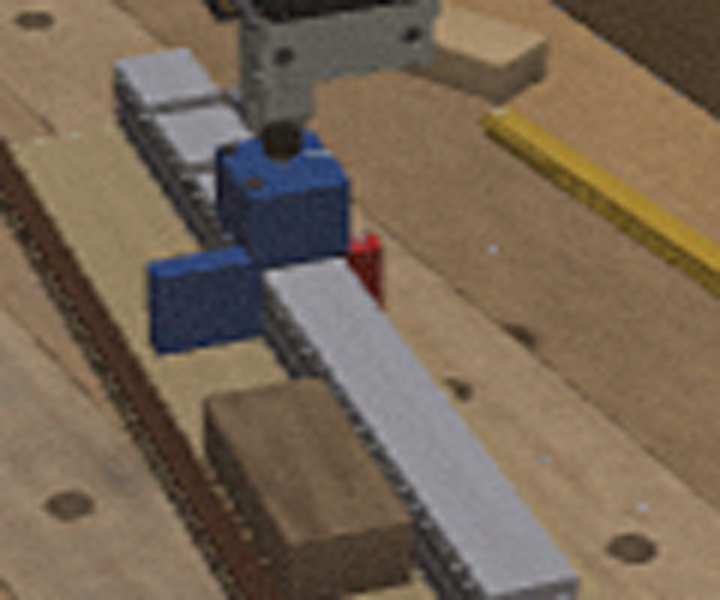

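Stop now covers the slot at the red clip (crop 300,262), clip at (370,265), stop centre roughly 12–17 mm short. Creep with force checks.

```bash
python3 -m pendant '[[[-0.0027,-0.0165,0],[0,0,0],-1],[[-0.0027,-0.0165,0],[0,0,0],-1],[[-0.0027,-0.0165,0],[0,0,0],-1],[[-0.0027,-0.0165,0],[0,0,0],-1],[[-0.0027,-0.0165,0],[0,0,0],-1],[[-0.0027,-0.0165,0],[0,0,0],-1],[[0,0,0],[0,0,0],-1],[[0,0,0],[0,0,0],-1],[[0,0,0],[0,0,0],-1],[[0,0,0],[0,0,0],-1]]'
```

```text
time: 6.23
tool_pos: [522.6, 57.9, 75.8]
tcp_rot: [3.139, 0.001, 2.976]
contact_force: [-0.3, 8.8, 1.4]
grip_width: 0.7
finger_force: 3.7
```

```bash
python3 -m pendant '[[[-0.0027,-0.0165,0],[0,0,0],-1],[[-0.0027,-0.0165,0],[0,0,0],-1],[[-0.0027,-0.0165,0],[0,0,0],-1],[[-0.0027,-0.0165,0],[0,0,0],-1],[[-0.0027,-0.0165,0],[0,0,0],-1],[[0,0,0],[0,0,0],-1],[[0,0,0],[0,0,0],-1],[[0,0,0],[0,0,0],-1],[[0,0,0],[0,0,0],-1],[[0,0,0],[0,0,0],-1]]'
```

```text
time: 7.07
tool_pos: [522.2, 55.6, 75.8]
tcp_rot: [3.139, 0.001, 2.976]
contact_force: [-0.3, 9.9, 1.6]
grip_width: 0.2
finger_force: 3.8
```

```bash
python3 -m pendant '[[[-0.0027,-0.0165,0],[0,0,0],-1],[[-0.0027,-0.0165,0],[0,0,0],-1],[[-0.0027,-0.0165,0],[0,0,0],-1],[[-0.0027,-0.0165,0],[0,0,0],-1],[[-0.0027,-0.0165,0],[0,0,0],-1],[[0,0,0],[0,0,0],-1],[[0,0,0],[0,0,0],-1],[[0,0,0],[0,0,0],-1],[[0,0,0],[0,0,0],-1],[[0,0,0],[0,0,0],-1]]'
```

```text
time: 7.9
tool_pos: [521.8, 52.9, 75.8]
tcp_rot: [3.139, 0.001, 2.976]
contact_force: [1.0, 8.6, 1.0]
grip_width: 0.4
finger_force: 3.5
```

```bash
python3 -m pendant '[[[-0.0027,-0.0165,0],[0,0,0],-1],[[-0.0027,-0.0165,0],[0,0,0],-1],[[-0.0027,-0.0165,0],[0,0,0],-1],[[-0.0027,-0.0165,0],[0,0,0],-1],[[-0.0027,-0.0165,0],[0,0,0],-1],[[0,0,0],[0,0,0],-1],[[0,0,0],[0,0,0],-1],[[0,0,0],[0,0,0],-1],[[0,0,0],[0,0,0],-1],[[0,0,0],[0,0,0],-1]]'; python3 - <<'E'
from h import *
report()
# patch tracking of the stop's foot+block against the first picture
a=cv2.imread("pics/scene0.png");b=bot.capture("scene");q=np.load("q.npy")
def tr(x0,y0,x1,y1):
    k=8;A=cv2.resize(a[y0:y1,x0:x1],None,fx=k,fy=k,interpolation=2);B=cv2.resize(b[y0-5:y1+25,x0-5:x1+20],None,fx=k,fy=k,interpolation=2)
    r=cv2.matchTemplate(B,A,cv2.TM_CCOEFF_NORMED);_,s,_,l=cv2.minMaxLoc(r);return np.array(l)/k-5,round(s,2)
F=lambda y,x,z:proj("scene",world(q,(x,y,z)))
for box,x,z in(((289,250,311,270),-28,34),((301,238,326,254),5,70),((299,228,327,255),10,70)):
    d,s=tr(*box);print(d,s,44-least_squares(lambda m:F(44-m[0],x,z)-F(44,x,z)-d,[10]).x)
E
```

```text
time: 8.73
tool_pos: [521.1, 49.2, 75.5]
tcp_rot: [3.141, 0.0, 2.976]
contact_force: [0.7, 5.5, 0.5]
grip_width: 0.7
finger_force: 2.0
t 8.7333 tcp jig [17.3 22.2] F [0.7 5.5 0.5] M [ 0.92 -0.12 -0.05] stopy -5.2 (array([313.98373984, 253.77642276]), 246.0)
[5.25  8.125] 0.97 [0.36090617]
[5.375 7.875] 0.85 [0.67500627]
[5.5   7.875] 0.86 [0.39796465]
```

Force is falling: draw-in begins.

```bash
python3 -m pendant '[[[-0.0027,-0.0165,0],[0,0,0],-1],[[-0.0027,-0.0165,0],[0,0,0],-1],[[0,0,0],[0,0,0],-1],[[0,0,0],[0,0,0],-1],[[0,0,0],[0,0,0],-1],[[0,0,0],[0,0,0],-1],[[0,0,0],[0,0,0],-1],[[0,0,0],[0,0,0],-1],[[0,0,0],[0,0,0],-1],[[0,0,0],[0,0,0],-1]]'
```

```text
time: 9.67
tool_pos: [520.9, 48.0, 75.5]
tcp_rot: [-3.142, -0.0, 2.976]
contact_force: [1.4, 1.9, 1.0]
grip_width: 0.3
finger_force: 0.8
```

```bash
python3 -m pendant '[[[-0.0027,-0.0165,0],[0,0,0],-1],[[-0.0027,-0.0165,0],[0,0,0],-1],[[0,0,0],[0,0,0],-1],[[0,0,0],[0,0,0],-1],[[0,0,0],[0,0,0],-1],[[0,0,0],[0,0,0],-1],[[0,0,0],[0,0,0],-1],[[0,0,0],[0,0,0],-1],[[0,0,0],[0,0,0],-1],[[0,0,0],[0,0,0],-1]]'; cat > tr.py <<'E'
from h import *
a=cv2.imread("pics/scene0.png");b=bot.capture("scene");q=np.load("q.npy")
def tr(x0,y0,x1,y1):
    k=8;A=cv2.resize(a[y0:y1,x0:x1],None,fx=k,fy=k,interpolation=2);B=cv2.resize(b[y0-5:y1+25,x0-5:x1+20],None,fx=k,fy=k,interpolation=2)
    r=cv2.matchTemplate(B,A,cv2.TM_CCOEFF_NORMED);_,s,_,l=cv2.minMaxLoc(r);return np.array(l)/k-5,round(s,2)
F=lambda y,x,z:proj("scene",world(q,(x,y,z)))
for box,x,z in(((289,250,311,270),-28,34),((301,238,326,254),5,70),((299,228,327,255),10,70)):
    d,s=tr(*box);print(d,s,44-least_squares(lambda m:F(44-m[0],x,z)-F(44,x,z)-d,[10]).x)
E
python3 tr.py
```

```text
time: 10.5
tool_pos: [520.8, 47.0, 75.5]
tcp_rot: [-3.142, -0.0, 2.976]
contact_force: [0.2, 2.0, 0.5]
grip_width: 0.4
finger_force: 0.4
[5.5   8.625] 0.97 [-2.08085948]
[5.75 8.25] 0.83 [-1.64923563]
[5.75 8.25] 0.86 [-1.5965466]
```

```bash
python3 -m pendant '[[[-0.0027,-0.0165,0],[0,0,0],-1],[[-0.0027,-0.0165,0],[0,0,0],-1],[[-0.0027,-0.0165,0],[0,0,0],-1],[[0,0,0],[0,0,0],-1],[[0,0,0],[0,0,0],-1],[[0,0,0],[0,0,0],-1],[[0,0,0],[0,0,0],-1],[[0,0,0],[0,0,0],-1],[[0,0,0],[0,0,0],-1],[[0,0,0],[0,0,0],-1]]';python3 tr.py
```

```text
time: 11.38
tool_pos: [520.5, 45.5, 75.5]
tcp_rot: [-3.142, -0.0, 2.976]
contact_force: [0.2, 0.6, 0.4]
grip_width: 0.3
finger_force: 0.2
[5.625 8.75 ] 0.97 [-2.84217106]
[5.875 8.5  ] 0.83 [-2.86936509]
[6.  8.5] 0.86 [-3.14220073]
```

```bash
python3 -m pendant '[[[-0.0027,-0.0165,0],[0,0,0],-1],[[-0.0027,-0.0165,0],[0,0,0],-1],[[-0.0027,-0.0165,0],[0,0,0],-1],[[0,0,0],[0,0,0],-1],[[0,0,0],[0,0,0],-1],[[0,0,0],[0,0,0],-1],[[0,0,0],[0,0,0],-1],[[0,0,0],[0,0,0],-1],[[0,0,0],[0,0,0],-1],[[0,0,0],[0,0,0],-1]]';python3 tr.py
```

```text
time: 12.27
tool_pos: [520.3, 44.1, 75.5]
tcp_rot: [3.142, 0.0, 2.976]
contact_force: [0.2, 0.6, -0.0]
grip_width: 0.4
finger_force: 0.0
[5.875 9.   ] 0.98 [-4.36290095]
[5.875 8.875] 0.82 [-4.2081367]
[6.125 8.875] 0.86 [-4.80211693]
```

```bash
python3 -m pendant '[[[-0.0027,-0.0165,0],[0,0,0],-1],[[-0.0027,-0.0165,0],[0,0,0],-1],[[-0.0027,-0.0165,0],[0,0,0],-1],[[0,0,0],[0,0,0],-1],[[0,0,0],[0,0,0],-1],[[0,0,0],[0,0,0],-1],[[0,0,0],[0,0,0],-1],[[0,0,0],[0,0,0],-1],[[0,0,0],[0,0,0],-1],[[0,0,0],[0,0,0],-1]]';python3 tr.py
```

```text
time: 13.15
tool_pos: [520.1, 42.7, 75.5]
tcp_rot: [3.141, 0.0, 2.976]
contact_force: [0.7, 1.7, 1.1]
grip_width: 0.3
finger_force: 1.0
[5.875 9.   ] 0.98 [-4.36290095]
[6.    8.875] 0.83 [-4.53374594]
[6.125 8.875] 0.87 [-4.80211693]
```

Stop no longer moves and force rises: seated and centred. Back off and rise.

```bash
python3 -m pendant '[[[0.027,0.164,0],[0,0,0],-1],[[0.054,0.33,0],[0,0,0],-1],[[0.054,0.33,0],[0,0,0],-1],[[0,0,0.8],[0,0,0],-1],[[0,0,0.8],[0,0,0],-1],[[0,0,0.8],[0,0,0],-1],[[0,0,0.8],[0,0,0],-1],[[0,0,0.4],[0,0,0],-1],[[0,0,0],[0,0,0],-1],[[0,0,0],[0,0,0],-1]]'; python3 tr.py; python3 -c "from h import *;print(bot.get_obs()['joint_positions'].round(2))"
```

```text
time: 14.03
tool_pos: [524.2, 68.0, 183.6]
tcp_rot: [3.141, 0.001, 2.976]
contact_force: [-0.8, -0.6, -1.0]
grip_width: 0.6
finger_force: 0.0
[5.875 9.   ] 0.98 [-4.36290095]
[5.875 8.875] 0.83 [-4.2081367]
[6.125 9.   ] 0.88 [-5.24582795]
[-0.02  0.37  1.56  0.    1.21 -1.42]
```

```bash
python3 -m pendant '[[[-0.3,-0.88,0],[0,0,-1],-1],[[-0.3,-0.88,0],[0,0,-1],-1],[[-0.3,-0.88,0],[0,0,-1],-1],[[-0.3,-0.88,0],[0,0,-1],-1],[[-0.3,-0.88,0],[0,0,-1],-1],[[-0.3,-0.88,0],[0,0,-1],-1],[[-0.3,-0.88,0],[0,0,-1],-1],[[-0.3,-0.88,0],[0,0,-1],-1],[[-0.3,-0.88,0],[0,0,-1],-1],[[-0.3,-0.88,0],[0,0,-1],-1]]'
python3 -m pendant '[[[0,0,0],[0,0,-0.8],-1],[[0,0,0],[0,0,-0.8],-1],[[0,0,0],[0,0,-0.8],-1],[[0,0,0],[0,0,-0.69],-1],[[0,0,-0.8],[0,0,0],-1],[[0,0,-0.8],[0,0,0],-1],[[0,0,-0.7],[0,0,0],-1],[[0,0,0],[0,0,0],-1],[[0,0,0],[0,0,0],-1],[[0,0,0],[0,0,0],-1]]'
python3 - <<'E'
from h import *
q=np.load("q.npy");print(jig(q,bot.get_obs()["tool_pos"]))
cv2.imwrite("pics/f1.png",cv2.resize(bot.capture("scene")[215:365,270:430],None,fx=4,fy=4,interpolation=2))
E
```

```text
time: 14.92
tool_pos: [432.8, -197.2, 181.9]
tcp_rot: [-3.139, -0.002, 1.77]
contact_force: [0.7, -0.6, -0.6]
grip_width: 0.3
finger_force: 0.0
time: 15.75
tool_pos: [434.3, -196.7, 114.9]
tcp_rot: [-3.142, -0.0, 1.405]
contact_force: [0.5, 0.5, 0.1]
grip_width: 0.3
finger_force: 0.0
[ -27.86263423 -234.65572674]
```

View pics/f1.png

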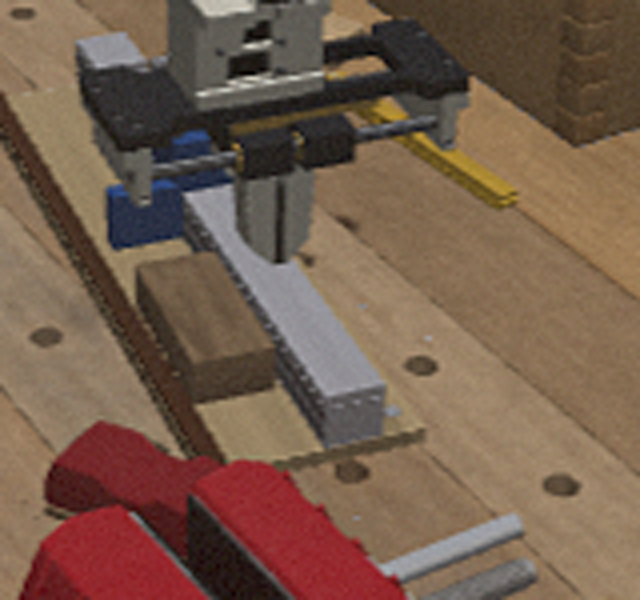

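Fingers are tapered and hang over the right part of the channel (tip at crop 275,258); block's right end face centre about (232,375). Check projections before descending.

```bash
python3 - <<'E'
from h import *
q=np.load("q.npy");f=lambda X:((proj("scene",X)-[270,215]+.4)*4).round()
t=bot.get_obs()["tool_pos"]
print("tip now",f(t-[0,0,17]),"tip at 20",f([t[0],t[1],20]))
for n,X in dict(blkTop1=(-3,-196,40),blkTop2=(-53,-196,40),blkbot1=(-3,-196,10),blkbot2=(-53,-196,10),fenceR=(0,-260,45),fenceRb=(36,-260,45)).items():print(n,f(world(q,X)))
E
```

```text
tip now [274. 301.] tip at 20 [272. 420.]
blkTop1 [288. 344.]
blkTop2 [205. 362.]
blkbot1 [287. 388.]
blkbot2 [205. 406.]
fenceR [337. 398.]
fenceRb [398. 385.]
```

Tip appears ~28 mm higher than the nominal model and the scene camera places the jig ~7 mm nearer the robot in x; so I shift x by −6 mm, descend part way and look.

```bash
python3 -m pendant '[[[-0.2,0,0],[0,0,0],-1],[[0,0,-0.6],[0,0,0],-1],[[0,0,-0.6],[0,0,0],-1],[[0,0,-0.6],[0,0,0],-1],[[0,0,-0.37],[0,0,0],-1],[[0,0,0],[0,0,0],-1],[[0,0,0],[0,0,0],-1],[[0,0,0],[0,0,0],-1],[[0,0,0],[0,0,0],-1],[[0,0,0],[0,0,0],-1]]'
python3 - <<'E'
from h import *
f=lambda X:((proj("scene",X)-[290,255]+.4)*6).round()
t=bot.get_obs()["tool_pos"];print("tip nominal",f(t-[0,0,17]),"tip +11",f(t+[0,0,11]))
cv2.imwrite("pics/f2.png",cv2.resize(bot.capture("scene")[255:350,290:410],None,fx=6,fy=6,interpolation=2))
E
```

```text
time: 16.63
tool_pos: [428.6, -197.0, 50.4]
tcp_rot: [3.14, 0.001, 1.405]
contact_force: [-0.1, -0.5, -0.3]
grip_width: 0.6
finger_force: 0.0
tip nominal [274. 365.] tip +11 [275. 302.]
```

View pics/f2.png

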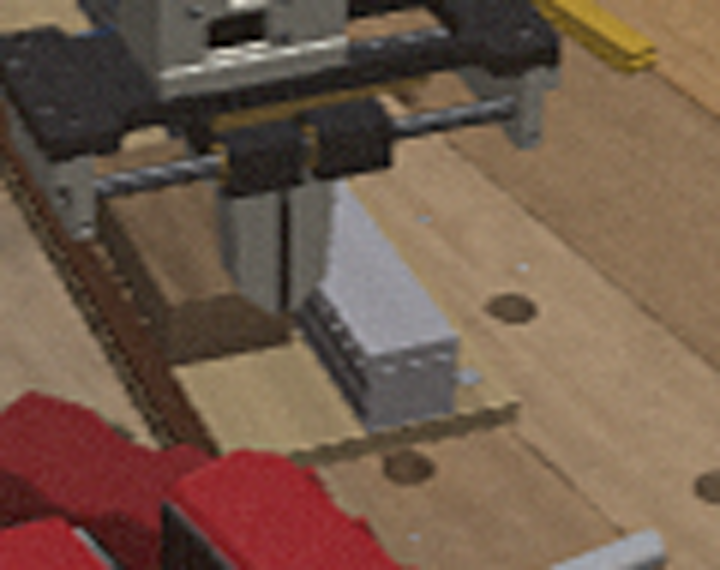

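Tip (280,312) hangs in front of the block's right end (face bottom edge about 290,345→175,362), centred in the channel; actual tip is at z≈57. Lower 34 mm.

```bash
python3 -m pendant '[[[0,0,-0.2],[0,0,0],-1],[[0,0,-0.2],[0,0,0],-1],[[0,0,-0.2],[0,0,0],-1],[[0,0,-0.2],[0,0,0],-1],[[0,0,-0.2],[0,0,0],-1],[[0,0,-0.13],[0,0,0],-1],[[0,0,0],[0,0,0],-1],[[0,0,0],[0,0,0],-1],[[0,0,0],[0,0,0],-1],[[0,0,0],[0,0,0],-1]]'
```

```text
time: 17.52
tool_pos: [428.3, -196.8, 15.8]
tcp_rot: [3.141, 0.0, 1.405]
contact_force: [-0.1, -0.6, -0.6]
grip_width: 0.3
finger_force: 0.0
```

```bash
python3 -m pendant '[[[0.036,0.216,0],[0,0,0],-1],[[0.036,0.216,0],[0,0,0],-1],[[0.036,0.216,0],[0,0,0],-1],[[0.036,0.216,0],[0,0,0],-1],[[0.036,0.216,0],[0,0,0],-1],[[0.036,0.216,0],[0,0,0],-1],[[0.036,0.216,0],[0,0,0],-1],[[0.036,0.216,0],[0,0,0],-1],[[0.036,0.216,0],[0,0,0],-1],[[0.036,0.216,0],[0,0,0],-1]]'
python3 -m pendant '[[[0.008,0.05,0],[0,0,0],-1],[[0.008,0.05,0],[0,0,0],-1],[[0.008,0.05,0],[0,0,0],-1],[[0.008,0.05,0],[0,0,0],-1],[[0,0,0],[0,0,0],-1],[[0,0,0],[0,0,0],-1],[[0,0,0],[0,0,0],-1],[[0,0,0],[0,0,0],-1],[[0,0,0],[0,0,0],-1],[[0,0,0],[0,0,0],-1]]'
cat > bl.py <<'E'
from h import *
q=np.load("q.npy");print("tcp jig",jig(q,bot.get_obs()["tool_pos"]))
a=cv2.imread("pics/scene0.png");b=bot.capture("scene");k=8
x0,y0,x1,y1=301,275,322,300   # front-left part of the block (seen from the front)
A=cv2.resize(a[y0:y1,x0:x1],None,fx=k,fy=k,interpolation=2);B=cv2.resize(b[y0-38:y1+3,x0-25:x1+5],None,fx=k,fy=k,interpolation=2)
r=cv2.matchTemplate(B,A,cv2.TM_CCOEFF_NORMED);_,s,_,l=cv2.minMaxLoc(r);d=np.array(l)/k-[25,38]
F=lambda y:proj("scene",world(q,(-40,y,30)))
m=least_squares(lambda m:F(-86+m[0])-F(-86)-d,[30]);print(d,round(s,2),"block left end y",-86+m.x,m.fun.round(1))
E
python3 bl.py
```

```text
time: 18.35
tool_pos: [439.1, -131.3, 15.6]
tcp_rot: [3.141, 0.0, 1.405]
contact_force: [-0.6, -1.9, 0.3]
grip_width: 0.4
finger_force: 0.7
time: 19.18
tool_pos: [439.8, -125.8, 15.5]
tcp_rot: [-3.141, -0.0, 1.405]
contact_force: [1.1, 0.2, 0.1]
grip_width: 0.4
finger_force: 0.0
tcp jig [ -34.15508321 -163.85078527]
[-18.375 -28.25 ] 0.65 block left end y [60.19858168] [ 0.1 -0. ]
```

```bash
python3 -m pendant '[[[0.0054,0.033,0],[0,0,0],-1],[[0.0054,0.033,0],[0,0,0],-1],[[0.0054,0.033,0],[0,0,0],-1],[[0.0054,0.033,0],[0,0,0],-1],[[0.0054,0.033,0],[0,0,0],-1],[[0.0054,0.033,0],[0,0,0],-1],[[0,0,0],[0,0,0],-1],[[0,0,0],[0,0,0],-1],[[0,0,0],[0,0,0],-1],[[0,0,0],[0,0,0],-1]]'
cat > bl.py <<'E'
from h import *
q=np.load("q.npy");print("tcp jig",jig(q,bot.get_obs()["tool_pos"]))
a=cv2.imread("pics/scene0.png").astype(np.float32);b=bot.capture("scene").astype(np.float32)
for box in((302,281,312,298),(302,279,316,293)):
    x0,y0,x1,y1=box;A=a[y0:y1,x0:x1];F=lambda y:proj("scene",world(q,(-53,y,30)));R=[]
    for m in range(0,81):
        d=F(-86+m)-F(-86);B=cv2.getRectSubPix(b,(x1-x0,y1-y0),((x0+x1-1)/2+d[0],(y0+y1-1)/2+d[1]))
        R.append(cv2.matchTemplate(B,A,cv2.TM_CCOEFF_NORMED)[0,0])
    o=np.argsort(R)[::-1][:5];print([(int(i)-86,round(float(R[i]),2)) for i in o])
E
python3 bl.py
```

```text
time: 20.07
tool_pos: [440.9, -119.9, 15.6]
tcp_rot: [3.141, -0.0, 1.405]
contact_force: [0.6, 0.1, 0.2]
grip_width: 0.3
finger_force: 0.0
tcp jig [ -34.05090852 -157.83039022]
[(-40, 0.41), (-41, 0.4), (-39, 0.4), (-44, 0.39), (-45, 0.39)]
[(-79, 0.34), (-78, 0.33), (-80, 0.32), (-77, 0.32), (-75, 0.31)]
```

```bash
python3 -m pendant '[[[0.0027,0.0165,0],[0,0,0],-1],[[0.0027,0.0165,0],[0,0,0],-1],[[0.0027,0.0165,0],[0,0,0],-1],[[0.0027,0.0165,0],[0,0,0],-1],[[0.0027,0.0165,0],[0,0,0],-1],[[0.0027,0.0165,0],[0,0,0],-1],[[0.0027,0.0165,0],[0,0,0],-1],[[0.0027,0.0165,0],[0,0,0],-1],[[0,0,0],[0,0,0],-1],[[0,0,0],[0,0,0],-1]]'
```

```text
time: 20.95
tool_pos: [441.5, -115.9, 15.5]
tcp_rot: [3.142, -0.0, 1.405]
contact_force: [-0.4, -0.3, 0.1]
grip_width: 0.5
finger_force: 0.1
```

```bash
python3 -m pendant '[[[0.0027,0.0165,0],[0,0,0],-1],[[0.0027,0.0165,0],[0,0,0],-1],[[0.0027,0.0165,0],[0,0,0],-1],[[0.0027,0.0165,0],[0,0,0],-1],[[0.0027,0.0165,0],[0,0,0],-1],[[0.0027,0.0165,0],[0,0,0],-1],[[0,0,0],[0,0,0],-1],[[0,0,0],[0,0,0],-1],[[0,0,0],[0,0,0],-1],[[0,0,0],[0,0,0],-1]]';python3 bl.py; python3 tr.py
```

```text
time: 21.78
tool_pos: [441.9, -112.9, 15.5]
tcp_rot: [-3.142, -0.0, 1.405]
contact_force: [1.1, -0.6, 0.5]
grip_width: 0.7
finger_force: 0.0
tcp jig [ -34.18629089 -150.71623185]
[(-35, 0.42), (-45, 0.42), (-44, 0.42), (-34, 0.42), (-50, 0.41)]
[(-70, 0.34), (-69, 0.33), (-71, 0.33), (-55, 0.33), (-54, 0.33)]
[17.25  13.625] 0.38 [-47.79417723]
[16.625 25.   ] 0.51 [-85.91117171]
[18.75 25.  ] 0.35 [-90.82444603]
```

```bash
python3 -m pendant '[[[0.0027,0.0165,0],[0,0,0],-1],[[0.0027,0.0165,0],[0,0,0],-1],[[0.0027,0.0165,0],[0,0,0],-1],[[0.0027,0.0165,0],[0,0,0],-1],[[0.0027,0.0165,0],[0,0,0],-1],[[0,0,0],[0,0,0],-1],[[0,0,0],[0,0,0],-1],[[0,0,0],[0,0,0],-1],[[0,0,0],[0,0,0],-1],[[0,0,0],[0,0,0],-1]]'
```

```text
time: 22.72
tool_pos: [442.4, -110.5, 15.5]
tcp_rot: [3.141, -0.0, 1.405]
contact_force: [-0.1, -0.2, 0.8]
grip_width: 0.4
finger_force: 0.0
```

```bash
python3 -m pendant '[[[0.0027,0.0165,0],[0,0,0],-1],[[0.0027,0.0165,0],[0,0,0],-1],[[0.0027,0.0165,0],[0,0,0],-1],[[0.0027,0.0165,0],[0,0,0],-1],[[0.0027,0.0165,0],[0,0,0],-1],[[0,0,0],[0,0,0],-1],[[0,0,0],[0,0,0],-1],[[0,0,0],[0,0,0],-1],[[0,0,0],[0,0,0],-1],[[0,0,0],[0,0,0],-1]]'
```

```text
time: 23.55
tool_pos: [442.8, -108.7, 15.6]
tcp_rot: [3.141, 0.001, 1.405]
contact_force: [-1.1, -4.6, 0.1]
grip_width: 0.5
finger_force: 2.7
```

Firm contact at the expected place (block end −140, stop not pushed out). Withdraw.

```bash
python3 -m pendant '[[[-0.0054,-0.033,0],[0,0,0],-1],[[-0.027,-0.164,0],[0,0,0],-1],[[-0.08,-0.49,0],[0,0,0],-1],[[-0.08,-0.49,0],[0,0,0],-1],[[0,0,0.5],[0,0,0],-1],[[0,0,0.8],[0,0,0],-1],[[0,0,0.8],[0,0,0],-1],[[0,0,0.8],[0,0,0],-1],[[0,0,0.8],[0,0,0],-1],[[0,0,0.8],[0,0,0],-1]]'
python3 -m pendant '[[[-0.4,-0.8,0.2],[0,0,0],-1],[[-0.4,-0.8,0.2],[0,0,0],-1],[[-0.4,-0.8,0.2],[0,0,0],-1],[[0,-0.8,0.2],[0,0,0],-1],[[0,-0.8,0],[0,0,0],-1],[[0,-0.8,0],[0,0,0],-1],[[0,-0.8,0],[0,0,0],-1],[[0,0,0],[0,0,0],-1],[[0,0,0],[0,0,0],-1],[[0,0,0],[0,0,0],-1]]'
python3 tr.py; python3 bl.py
python3 - <<'E'
from h import *
q=np.load("q.npy");a=cv2.imread("pics/top0.png").astype(np.float32);b=bot.capture("top").astype(np.float32);cv2.imwrite("pics/z.png",b)
def run(name,y0,x,z,h,ys):
    F=lambda y:proj("top",world(q,(x,y,z)));A=cv2.getRectSubPix(a,h,F(y0));R=[cv2.matchTemplate(cv2.getRectSubPix(b,h,F(y)),A,cv2.TM_CCOEFF_NORMED)[0,0] for y in ys]
    print(name,ys[int(np.argmax(R))],max(R))
run("stop top",44,17,84,(23,17),np.arange(-30,45,.5));run("block centre",-141,-28,40,(42,20),np.arange(-150,-60,.5));run("block left end",-86,-28,40,(10,16),np.arange(-100,-20,.5))
run("block right end",-196,-28,40,(10,16),np.arange(-200,-120,.5))
E
```

```text
time: 24.38
tool_pos: [436.7, -143.2, 151.7]
tcp_rot: [-3.142, -0.0, 1.405]
contact_force: [0.4, 0.1, 0.7]
grip_width: 0.5
finger_force: 0.0
time: 25.22
tool_pos: [400.7, -310.6, 174.2]
tcp_rot: [-3.141, -0.001, 1.405]
contact_force: [1.2, 1.0, -0.1]
grip_width: 0.5
finger_force: 0.0
[4.875 8.5  ] 0.51 [-0.10112513]
[ 9.75  -1.375] 0.43 [22.65202161]
[-0.875  0.25 ] 0.43 [45.47809072]
tcp jig [ -42.27070239 -352.26915156]
[(-25, 0.91), (-24, 0.9), (-26, 0.9), (-23, 0.89), (-27, 0.88)]
[(-24, 0.59), (-25, 0.59), (-26, 0.58), (-23, 0.57), (-27, 0.55)]
stop top -3.0 0.9409027
block centre -95.0 0.8014215
block left end -20.5 0.491416
block right end -138.5 0.97949255[ WARN:0@0.772] global loadsave.cpp:1063 imwrite_ Unsupported depth image for selected encoder is fallbacked to CV_8U.
```

```bash
python3 - <<'E'
from h import *
q=np.load("q.npy")
for n,im in(("first",cv2.imread("pics/top0.png")),("now",bot.capture("top"))):
    s=im[225:285,290:350];s=cv2.resize(s,None,fx=4,fy=4,interpolation=2);h=cv2.cvtColor(s,cv2.COLOR_BGR2HSV)
    red=cv2.inRange(h,(0,150,100),(8,255,255))|cv2.inRange(h,(172,150,100),(180,255,255));red[70*1:,:]=0
    blu=cv2.inRange(h,(100,120,50),(130,255,255))
    f=lambda m:(lambda M:np.array([M["m10"]/M["m00"],M["m01"]/M["m00"]])/4-.4+[290,225])(cv2.moments(m,True))
    ys,xs=np.nonzero(blu);print(n,"red",f(red).round(2),red.sum()//255,jig(q,back("top",f(red),48)).round(1))
    # blue upper block: jig coords of blue pixels on plane z=84 with x in 5..35
    J=np.array([jig(q,back("top",np.array([x,y])/4-.4+[290,225],84)) for x,y in zip(xs[::7],ys[::7])])
    k=J[(J[:,0]>2)&(J[:,0]<32)];print(" blue y range",np.percentile(k[:,1],[1,50,99]).round(1),len(k), "foot",np.percentile(J[J[:,0]<-20][:,1],[2,50,98]).round(1))
E
```

```text
first red [328.99 237.55] 378 [44.6 -4.2]
 blue y range [19.6 40.1 66.9] 304 foot [18.2 23.6 29.5]
now red [329.35 235.69] 154 [50.5 -4.5]
 blue y range [-26.4  -5.   19.8] 299 foot [-27.9 -22.5 -17.3]
```

```bash
python3 -c "
from plant import bot
print(bot.close_job())"
```

```text
the job is handed in; nothing more can be done
None
```

I pushed the blue stop right into the slot at the red clip and slid the wooden block left until it met the stop. The job is handed in at about 25 s, with no verdict returned. My last overhead measurement puts the stop about 1 mm from the clip and the block's end within about 1 mm of the stop, good to roughly 3 mm; the plunger's drop itself I judged only from the push forces.

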